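# Seat a kinematic carrier in a workshop jig and toggle-clamp it

### The arm

A 6-joint arm with a two-finger parallel gripper is mounted at the origin on the work surface. World frame = base frame: x ahead of the robot, y to its left, z up, the work surface at z = 0. Lengths are in m, angles in degrees, forces in N, time in s.
With the tool pointing down it reaches from about 0.35 to 0.875 m from the base axis. Payload 4.2 kg.
Tool frame: the origin (TCP) lies on the centre line of the jaws, within the pads' length; the fingertips stand 11 mm ahead of it and the grasp point (between the pads) lies 8 mm behind it; z points along the fingers, y is the line along which they close (so a half turn about z gives the same grasp; the last joint's range is limited). The gripper opens to 87 mm and grips with 3 to 60 N. Pads are 19 mm wide; open, the fingers measure 117 mm over their backs; the gripper's body (75 mm by 190 mm) begins 51 mm behind the grasp point.
Start: joints at [-59.038, 22.042, 0.453, 0, -68.411, -14.817], TCP at [0.174, -0.6, 0.234] pointing down, gripper open.
Joint ranges: [-179.83, 179.83], [-69.29, 118.12], [-61.27, 80.66], [-181.25, 117.63], [-171.15, -9.14], [-177.46, 177.46]. Speed limits (degrees/s): [159.86, 159.86, 180, 180, 180, 180].

### API

Orientations are given as a 3x3 rotation matrix whose columns are the frame's x, y, z axes.
In Python, from station import r gives the robot as it stands.
- The arm moves only by the tool servo_tool, never from a script. Its argument "commands" is a list that holds one entry, the list of rows, each a list of 7 numbers: the closure, from 0 (fully open) to 1 (shut), then the shift along the tool's x, y, z in mm, then the turn, a rotation vector about the tool's x, y, z in rad. In form: [[[claw, x, y, z, ax, ay, az], ...]]. A call has exactly 5 rows; each row is the pose to reach, as a shift and turn from the pose commanded when the call began, along the tool's axes at that moment; what a row does not reach only later rows make up. A row lasts 1/10 s, in which the tool goes at most 50 mm and 8.59 degrees, less where a joint would pass 70% of its speed; a pose out of reach is approached as far as the arm can. A call with a gripper value outside its range is refused whole. The fingers move at their own pace and stop on an object; the grip force is fixed at half the most. Time passes only in rows, so rows that repeat a pose let the fingers close, or fill a call up. It gives the time, the measured TCP pose, the force, the opening and the grip force at its end, in the units of the state.
- r.sense(): the state, without advancing time (a new reading comes with each control period).
- r.capture(name): name is "scene" or "top" or "wrist"; returns a dict with "pixels" (420x560x3 uint8, red, green, blue), "camera_matrix" (3x3 intrinsics, pixels), "dist" ([k1, k2, p1, p2, k3] as OpenCV has them; the pictures are not rectified), "R" (3x3) and "t" (3): a world point X has camera coordinates R X + t. Camera axes: x right, y down, z forward; pixel columns grow to the right and rows downward; lengths in m; the calibration is good to about 2 mm. A picture is of the moment at which its call begins. There is no depth.
- r.finish_job(): hands the job in; it is judged then, once.
The state is a dict: "time_s": time; "joints": joint angles; "joint_velocities": joint speeds; "effort": joint torques, N m; "tcp_pos": TCP position; "ee_rot": TCP orientation; "wrist_force": force on the tool from outside, world axes, zero at the start; "moment": the same for the moment, N m; "gripper_width": opening from 0.0 (shut) to 1.0 (fully open); "gripper_force": force on a finger pad.
Only numpy, scipy, OpenCV 4.12 (cv2) and the standard library are available. Lean on these libraries where they do the work, as an engineer would, in place of code of your own. Each camera call takes 0.05 s, during which the arm holds its last target. There are 200 camera calls.

### The job

The toggle clamp on the plywood jig has been left in an unknown state, closed, open or part-way: find out, and if its arm is in the way, open it. Gently set the T-shaped carrier with its dark wooden blank down on the jig, so that its three ball feet settle fully into the cone, groove and flat seats, and let it sit there free. Then swing the clamp handle all the way over to its stop so that the rubber pad holds the blank down, keeping the carrier upright throughout and leaving the other things on the bench where they are.

Things in the scene. Friction and masses are not known exactly. Their poses are not given: they have to be found in the camera images.
- jig: Fixed plywood board 150 x 260 x 20 mm (x, y, z) with three steel seats and a steel toggle clamp. Origin: centre of the board's underside; z up; y runs from the clamp towards the seats. Points below are in (x, y, z) mm of this frame. The clamp's fixed stand is 62 mm wide in x at the foot, 32 wide above, spans y -86 to -8, up to z 126.
- clamp_pivot (a point): Hinge of the clamp lever, (0, -35, 115), axis along jig x. Hold-down arm (14 mm wide, 12 thick, 115 long) and handle turn on it as one piece, 1.12 rad apart, through 1.5 rad between two stops. The hinge is stiff (about 0.4 N m: 4 N square to the handle at its knob) and stays where left. It starts anywhere from closed to open; its state is not reported, so look or feel.
- knob_closed (a point): Fixed point (0, 11, 210): where the centre of the handle's 28 mm black ball knob is when the clamp is CLOSED on its stop: handle leaning 0.45 rad from upright towards the seats, arm level over the seats, blocking loading. The knob is 105 mm from the hinge on a bar 12 mm thick (black grip 15 mm).
- knob_open (a point): Fixed point (0, -126, 167): where the knob's centre is when the clamp is fully OPEN on its other stop: handle 1.05 rad from upright, away from the seats; arm almost upright (raised 1.5 rad), its end at about y -27, z 230, the pad reaching forward to y 6, clear of the seats. Part-way open, the arm and pad stand further over the seats, in the way.
- load_point (a point): Fixed point (0, 70, 26.9): where the carrier's origin lies when seated; its axes are then parallel to the jig's, stem of the T away from the clamp. The sprung rubber pad (20 mm wide, under the arm's end) presses the blank's top above this point with about 2.7 N (0.9 N per mm) when closed; with nothing below, its underside is then at z 82, 3 mm below the seated blank's top.
- carrier: Loose T-shaped aluminium plate on three 14 mm steel ball feet, dark wooden blank on top; 0.3 to 0.52 kg. Origin level with the feet's bottoms, under the blank's middle. Plate z 16 to 24 mm; crossbar 112 (x) by 30 (y) at y -32; stem 36 wide (x), to y +66. Blank: 30 wide (x), 90 long (y), centred, z 24 to 58; grip it across the 30 mm. Feet at (-42, -32), (42, -32), (0, 50).
- seat_cone (a point): Cone seat: steel cup 28 mm wide with a 90-degree conical hollow 18 mm wide at the mouth (mouth 33 mm above the jig's underside). The point is where the ball centre of its foot lies when seated: (-42, 38, 33.9) mm in the jig frame.
- seat_groove (a point): Groove seat: steel block with a 90-degree V groove, 18 mm wide at the mouth and 34 mm long, running along the jig's x axis; mouth 33 mm above the jig's underside. The point is where the ball centre of its foot lies when seated: (42, 38, 33.9) mm in the jig frame.
- seat_flat (a point): Flat seat: plain steel disc 28 mm in diameter, top 26.9 mm above the jig's underside. The point is where the ball centre of its foot lies when seated: (0, 120, 33.9) mm in the jig frame.
- foot_cone (a point): Centre of the carrier's ball foot at (-42, -32, 7) mm in the carrier frame, which belongs in the cone.
- foot_groove (a point): Centre of the carrier's ball foot at (42, -32, 7) mm in the carrier frame, which belongs in the groove.
- foot_flat (a point): Centre of the carrier's ball foot at (0, 50, 7) mm in the carrier frame, at the end of the stem, which belongs on the flat.
- offcut: Loose pale wood offcut, 50 x 90 x 22 mm, to be left alone; origin at the centre of its underside.
- spare_pad: Spare rubber pad, 22 mm diameter, 12 high, standing on the jig's board beside the clamp; to be left alone; origin at the centre of its underside.
- glue: White glue bottle, 60 mm diameter, 150 high, left alone; origin at the centre of its underside.
- screw_jar: Clear jar, 68 mm diameter, 80 high, left alone; origin at the centre of its underside.
- driver: Screwdriver lying on the bench, left alone; origin under its middle.
- glue_brush: Brush lying on the bench, left alone; origin under its middle.
- sanding_block: Cork sanding block with a black back, 70 x 110 x 32 mm, left alone; origin at the centre of its underside.
Things that resemble listed ones, but are neither listed nor needed, are in the scene too. What is meant by the carrier is not blue or green, and is the larger of those in its own colour.

How it is judged (in metres and radians):
On the way:
1. the carrier sits with its three feet in the cone, groove and flat seats, not yet clamped and free of the gripper (distance between foot_cone and seat_cone below 0.0025 m and distance between foot_groove and seat_groove below 0.003 m and distance between foot_flat and seat_flat below 0.0035 m and contact force between plunger_c0 and carrier below 0.1 N and contact force between the fingers and carrier below 0.05 N and linear speed of carrier below 0.02 m/s), for 0.2 s.
At the end, for the whole second after the job is handed in: The three ball centres are within 2.5 mm (cone), 3 mm (groove) and 3.5 mm (flat) of their seated points, the clamp is left closed with its rubber pad pressing on the blank with more than 1 N (handle within about 0.018 rad of its stop), and the carrier is at rest (distance between foot_cone and seat_cone below 0.0025 m and distance between foot_groove and seat_groove below 0.003 m and distance between foot_flat and seat_flat below 0.0035 m and contact force between plunger_c0 and carrier above 1 N and linear speed of carrier below 0.02 m/s); the robot touches nothing.
It fails at once if another thing on the bench or jig pushed more than 25 mm from its place (distance of any of offcut, spare_pad, glue, screw_jar, driver, glue_brush, sanding_block from where it was at the start of the episode above 0.025 m).
It fails at once if carrier tipped more than 0.4 rad (angle between carrier's own z axis and vertical above 0.4 rad).
It fails at once if carrier dropped or slammed onto the seats (faster than 0.35 m/s within 20 mm of its seated place; a fall of about 7 mm) (distance between carrier and load_point below 0.02 m and linear speed of carrier above 0.35 m/s).
It also fails if it takes over 72 s, if anything falls off the work surface, if the arm or the gripper's body presses on something with over 40 N, if the wrist force passes 120 N, or if a joint passes its speed limit or range.

## Working session

There is one attempt and no reset: what is moved stays moved. The work goes in short steps, Python scripts to look and compute and a tool call to move; the robot and the scene stay as the last step left them, time stands still between calls to the robot, and variables do not carry over. Pictures are saved under pics/ and viewed, at most 10 in all, crops included, and the job is handed in when it is done.

Besides the shell and the picture viewer there is one more tool, called after "Request:" by a JSON object that holds its "name" and its "arguments", one argument or row to a line. servo_tool: Moves the arm, as the interface text tells. Its arguments: {"type":"object","properties":{"commands":{"type":"array","items":{"type":"array","items":{"type":"array","items":{"type":"number"}}}}},"required":["commands"]}

```bash
mkdir -p pics; ls; python3 - <<'E'
from station import r
import cv2,pickle
d={n:r.capture(n) for n in("scene","top","wrist")}
pickle.dump(d,open('cap0.pkl','wb'))
for n in("scene","top"): cv2.imwrite(f'pics/{n}0.png',d[n]["pixels"][:,:,::-1])
print(r.sense())
for n in d: print(n,d[n]["camera_matrix"].tolist(),d[n]["dist"],d[n]["R"].round(3).tolist(),d[n]["t"])
E
```

```text
pics
{'time_s': 0.15, 'joints': array([-5.90387168e+01,  2.20808571e+01,  3.98571344e-01, -1.94376497e-02,
       -6.84114614e+01, -1.48165075e+01]), 'joint_velocities': array([-0.07321121, -0.12015937,  0.10322484,  0.16108373, -0.00725565,
        0.02306803]), 'effort': array([-8.31758257e-06, -3.91053915e+01,  1.87586653e+01,  4.22234908e+00,
        1.23469729e-02, -1.32237319e-04]), 'tcp_pos': array([ 0.17368283, -0.59993625,  0.23271703]), 'ee_rot': array([[-9.60596885e-01, -2.77944776e-01, -5.71239887e-04],
       [-2.77945339e-01,  9.60595616e-01,  1.56533333e-03],
       [ 1.13654311e-04,  1.66242778e-03, -9.99998612e-01]]), 'wrist_force': array([ 0.52262241, -0.27392201,  0.20113235]), 'moment': array([-0.02226318, -0.04365017, -0.00490444]), 'gripper_force': 0.0, 'gripper_width': 0.9977559444947786}
scene [[403.74180396703775, 0.0, 276.2672342255658], [0.0, 403.74180396703775, 208.17582835149514], [0.0, 0.0, 1.0]] [-0.091268  0.        0.        0.        0.      ] [[0.256, 0.967, -0.005], [0.57, -0.155, -0.807], [-0.781, 0.204, -0.59]] [-0.14834349 -0.18261751  1.50976096]
top [[414.78053091107773, 0.0, 281.50506059782253], [0.0, 414.78053091107773, 208.78787865547957], [0.0, 0.0, 1.0]] [0.00087178 0.         0.         0.         0.        ] [[-0.013, -1.0, -0.009], [-0.988, 0.014, -0.157], [0.157, 0.007, -0.988]] [0.02265642 0.58156988 1.10365759]
wrist [[338.18068390012087, 0.0, 279.0149326522155], [0.0, 338.18068390012087, 210.54035059154936], [0.0, 0.0, 1.0]] [-0.05585246  0.          0.          0.          0.        ] [[-0.279, 0.96, 0.002], [0.925, 0.268, 0.271], [0.26, 0.078, -0.962]] [ 0.62347861 -0.03316337  0.39086268]
```

View pics/scene0.png

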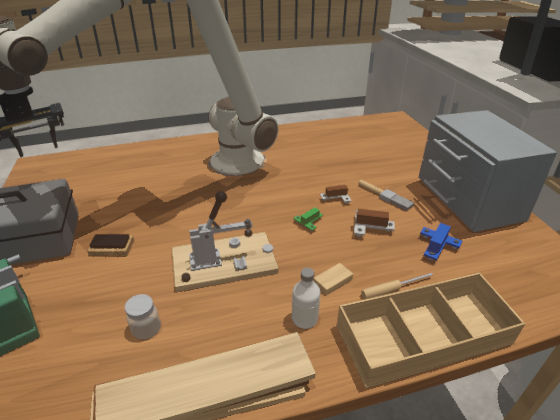

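View pics/top0.png

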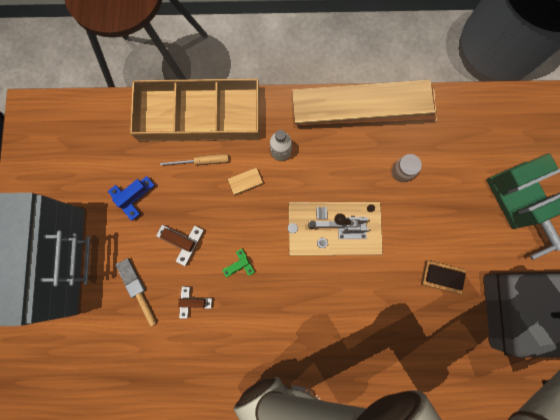

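The scene shows the clamp on the jig at about (225,255), with the arm near level over the seats and the knob at (221,197). The carrier (brown blank, larger of its pair) is at (374,222) in the scene and (180,240) from the top. I'll enlarge both.

```bash
python3 - <<'E'
import pickle,cv2,numpy as np
d=pickle.load(open('cap0.pkl','rb'))
def c(n,x,y,w=100,h=75): return cv2.resize(d[n]["pixels"][y:y+h,x:x+w,::-1],(400,300),interpolation=cv2.INTER_CUBIC)
cv2.imwrite('pics/m1.png',np.vstack([np.hstack([c('top',287,192),c('top',140,210)]),np.hstack([c('scene',168,188,120,90),c('scene',335,195,80,60)])]))
E
cat > h.py <<'E'
import numpy as np,cv2
def ray(c,uv):
    p=cv2.undistortPoints(np.array([[uv]],float),np.array(c["camera_matrix"]),np.array(c["dist"]))[0,0]
    R=np.array(c["R"]);return -R.T@np.array(c["t"]),R.T@np.array([p[0],p[1],1])
def plane(c,uv,z):
    o,d=ray(c,uv);return o+d*(z-o[2])/d[2]
def tri(*cu):
    A=np.zeros((3,3));b=np.zeros(3);L=[]
    for c,uv in cu:
        o,d=ray(c,uv);d=d/np.linalg.norm(d);P=np.eye(3)-np.outer(d,d);A+=P;b+=P@o;L.append((o,P))
    X=np.linalg.solve(A,b);return X,max(np.linalg.norm(P@(X-o)) for o,P in L)
def proj(c,X):
    R=np.array(c["R"]);rv=cv2.Rodrigues(R)[0]
    return cv2.projectPoints(np.array(X,float).reshape(-1,1,3),rv,np.array(c["t"],float),np.array(c["camera_matrix"]),np.array(c["dist"]))[0][:,0]
E
```

```text
(no output)
```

View pics/m1.png

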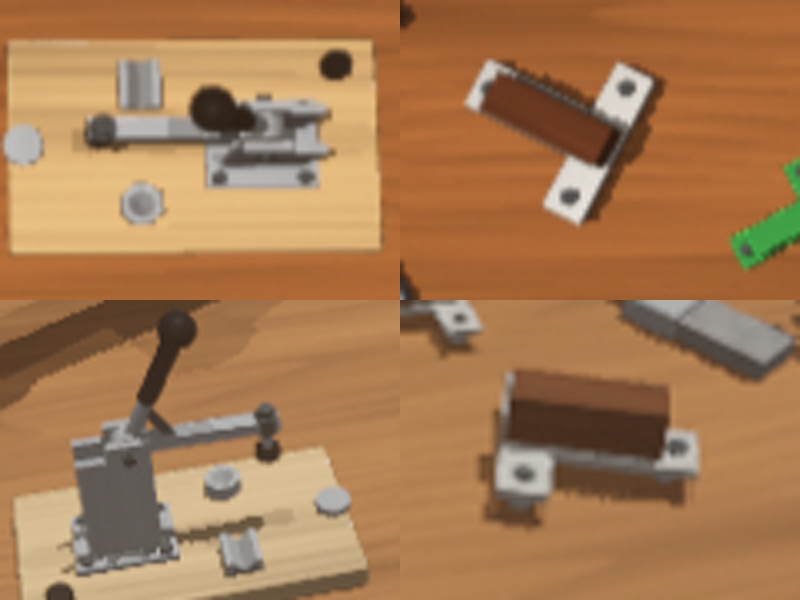

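Crop view: the clamp looks closed or nearly so. Knob is at crop (212,108) from the top and (176,329) in the scene, with the arm level over the seats. The carrier's stem points to the upper left.

```bash
python3 - <<'E'
import pickle
from h import *
d=pickle.load(open('cap0.pkl','rb'));T,S=d['top'],d['scene']
tj=lambda x,y:(287+(x+.5)/4-.5,192+(y+.5)/4-.5)
tc=lambda x,y:(140+(x-400+.5)/4-.5,210+(y+.5)/4-.5)
sj=lambda x,y:(168+(x+.5)*.3-.5,188+(y-300+.5)*.3-.5)
sc=lambda x,y:(335+(x-400+.5)*.2-.5,195+(y-300+.5)*.2-.5)
np.set_printoptions(precision=4,suppress=True)
for n,a,b in[('knob',(212,108),(176,329)),('flat',(24,145),(333,499)),('cone',(142,203),(222,480)),('corner++',(8,40),(367,572)),]:
    print(n,*tri((T,tj(*a)),(S,sj(*b))))
for n,a,z in[('c1',(8,40),.02),('c2',(372,40),.02),('c3',(380,252),.02),('c4',(12,252),.02),('flat',(24,145),.027),('cone',(142,203),.033),('groove',(140,83),.033)]:
    print(n,plane(T,tj(*a),z))
for n,a,b in[('screw_a',(627,88),(524,473)),('screw_b',(570,196),(524,473)),('b: ',(627,88),(678,447))]: print(n,*tri((T,tc(*a)),(S,sc(*b))))
for n,a in[('A',(627,88)),('B',(570,196)),('stem',(487,87))]: print(n,plane(T,tc(*a),.024))
E
```

```text
knob [ 0.5309 -0.1228  0.2065] 0.0006633198247389389
flat [ 0.5314 -0.0135  0.0214] 0.0019785507342413374
cone [ 0.4891 -0.0955  0.0247] 0.0013721795865282382
corner++ [ 0.6081 -0.0047  0.0107] 0.0008204449015734833
c1 [ 0.6063 -0.0054  0.02  ]
c2 [ 0.6026 -0.2635  0.02  ]
c3 [ 0.453  -0.2616  0.02  ]
c4 [ 0.4564 -0.0059  0.02  ]
flat [ 0.5303 -0.0154  0.027 ]
cone [ 0.4883 -0.0961  0.033 ]
groove [ 0.5721 -0.0971  0.033 ]
screw_a [0.5246 0.2569 0.0204] 0.0014289982892027387
screw_b [ 0.4504  0.3058 -0.0472] 0.004794929200264448
b:  [0.5411 0.2931 0.0394] 0.04450627684525971
A [0.5238 0.2547 0.024 ]
B [0.449  0.2929 0.024 ]
stem [0.5258 0.3532 0.024 ]
```

Knob triangulates to (0.531, -0.123, 0.207), so in the jig frame it is close to the closed point. I'll grip the knob with the jaws along world x and swing it open. First a helper that works out moves.

```bash
cat >> h.py <<'E'
from scipy.spatial.transform import Rotation as Ro
def Rt(head,tilt=0):
    "tool down, tool x at heading (deg); tilt: top leans away from tool x by tilt deg"
    h=np.radians(head);x=np.array([np.cos(h),np.sin(h),0]);z=np.array([0,0,-1.]);y=np.cross(z,x)
    return Ro.from_rotvec(np.radians(tilt)*(-y)).as_matrix()@np.c_[x,y,z] if False else np.c_[x*np.cos(np.radians(tilt))+np.array([0,0,np.sin(np.radians(tilt))]),y,np.cross(x*np.cos(np.radians(tilt))+np.array([0,0,np.sin(np.radians(tilt))]),y)]
def plan(p,R,tp,tR,n):
    w=Ro.from_matrix(R.T@tR).as_rotvec()/n;out=[]
    for k in range(n):
        Rk=R@Ro.from_rotvec(w*k).as_matrix();s=Rk.T@((np.array(tp)-p)/n)*1000
        out.append((s.round(1).tolist(),w.round(4).tolist()));print(out[-1])
def go(tp,tR,n):
    from station import r
    s=r.sense();plan(np.array(s['tcp_pos']),np.array(s['ee_rot']),tp,tR,n)
    print('now',s['time_s'],s['tcp_pos'],'j',s['joints'].round(1),'F',s['wrist_force'].round(2),s['gripper_width'])
E
sed -i 's/^    return Ro.from_rotvec.*$/    x=x*np.cos(np.radians(tilt))+np.array([0,0,np.sin(np.radians(tilt))]);return np.c_[x,y,np.cross(x,y)]/' h.py
python3 -c "
from h import *
print(Rt(270,30));go([.531,-.123,.31],Rt(270),3)"
```

```text
[[-1.59086286e-16 -1.00000000e+00 -9.18485099e-17]
 [-8.66025404e-01  1.83697020e-16 -5.00000000e-01]
 [ 5.00000000e-01  0.00000000e+00 -8.66025404e-01]]
([-158.6, 119.7, -25.6], [0.0005, 0.0003, -0.4297])
([-194.0, 42.7, -25.7], [0.0005, 0.0003, -0.4297])
([-194.2, -42.0, -25.7], [0.0005, 0.0003, -0.4297])
now 0.15 [ 0.17368283 -0.59993625  0.23271703] j [-59.   22.1   0.4  -0.  -68.4 -14.8] F [ 0.52 -0.27  0.2 ] 0.9977559444947786
```

Request:
{"name": "servo_tool", "arguments": {
  "commands": [
    [[0,-32,24,-5,0,0,-0.086],[0,-64,48,-10,0,0,-0.172],[0,-95,72,-15,0,0,-0.258],[0,-127,96,-20,0,0,-0.344],[0,-158.6,119.7,-25.6,0,0,-0.43]]
  ]
}}

```text
time_s: 0.65
tcp_pos: [0.2934, -0.4397, 0.259]
ee_rot: [[-0.755, -0.656, -0.0], [-0.656, 0.755, 0.001], [-0.0, 0.001, -1.0]]
wrist_force: [0.9, -0.7, -0.6]
gripper_width: 1.002
gripper_force: 0.0
```

Request:
{"name": "servo_tool", "arguments": {
  "commands": [
    [[0,-39,8.5,-5,0,0,-0.086],[0,-78,17,-10,0,0,-0.172],[0,-116,25.6,-15,0,0,-0.258],[0,-155,34,-20,0,0,-0.344],[0,-194,42.7,-25.7,0,0,-0.43]]
  ]
}}

```text
time_s: 1.15
tcp_pos: [0.4124, -0.2806, 0.2849]
ee_rot: [[-0.413, -0.911, -0.0], [-0.911, 0.413, 0.0], [-0.0, 0.0, -1.0]]
wrist_force: [0.4, -0.5, 0.2]
gripper_width: 1.0
gripper_force: 0.0
```

Request:
{"name": "servo_tool", "arguments": {
  "commands": [
    [[0,-39,-8.5,-5,0,0,-0.086],[0,-78,-17,-10,0,0,-0.172],[0,-116,-25.2,-15,0,0,-0.258],[0,-155,-33.6,-20,0,0,-0.344],[0,-194,-42,-25.7,0,0,-0.43]]
  ]
}}

```text
time_s: 1.65
tcp_pos: [0.5313, -0.1217, 0.3105]
ee_rot: [[0.005, -1.0, -0.001], [-1.0, -0.005, 0.0], [-0.0, 0.001, -1.0]]
wrist_force: [-0.3, 0.4, 0.1]
gripper_width: 1.001
gripper_force: 0.0
```

```bash
python3 - <<'E'
from h import *
from station import r
import pickle
go([.531,-.123,.1985],Rt(270),1)
c=r.capture('wrist');pickle.dump(c,open('w1.pkl','wb'));cv2.imwrite('pics/w1.png',c['pixels'][:,:,::-1])
print(proj(c,[[.531,-.123,.2065]]))
E
```

```text
([1.3, 0.2, 112.0], [0.0006, 0.0002, 0.0047])
now 1.65 [ 0.53125038 -0.12167909  0.31050559] j [  4.1  11.6  -3.2  -0.  -75.2  -3.9] F [-0.26  0.45  0.15] 1.0010415662227046
[[279.57655782 211.07657707]]
```

View pics/w1.png

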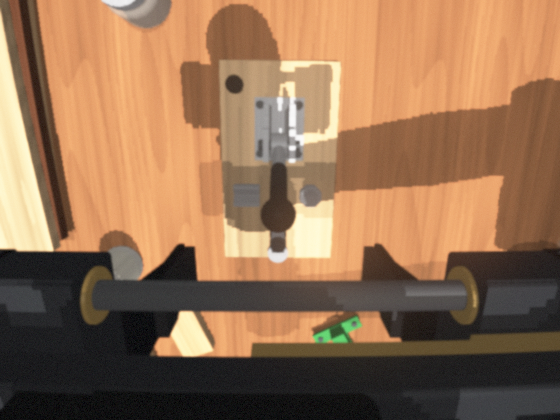

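The wrist view shows the knob at (279,213), as predicted (280,211), with the board around (280,160). Descending and gripping the knob.

Request:
{"name": "servo_tool", "arguments": {
  "commands": [
    [[0,0.5,0,28,0,0,0],[0,1,0,56,0,0,0],[0,1,0,84,0,0,0],[0,1,0,104,0,0,0],[0,1,0,112,0,0,0]]
  ]
}}

```text
time_s: 2.2
tcp_pos: [0.5293, -0.1241, 0.196]
ee_rot: [[0.001, -1.0, -0.005], [-1.0, -0.001, 0.0], [-0.0, 0.005, -1.0]]
wrist_force: [-1.3, -0.1, 0.2]
gripper_width: 1.005
gripper_force: 0.0
```

Request:
{"name": "servo_tool", "arguments": {
  "commands": [
    [[0.5,0,0,0,0,0,0],[1,0,0,0,0,0,0],[1,0,0,0,0,0,0],[1,0,0,0,0,0,0],[1,0,0,0,0,0,0]]
  ]
}}

```text
time_s: 2.7
tcp_pos: [0.5311, -0.1242, 0.1993]
ee_rot: [[0.001, -1.0, 0.001], [-1.0, -0.001, 0.0], [-0.0, -0.001, -1.0]]
wrist_force: [-0.1, -0.2, -0.2]
gripper_width: 0.627
gripper_force: 0.0
```

Request:
{"name": "servo_tool", "arguments": {
  "commands": [
    [[1,0,0,0,0,0,0],[1,0,0,0,0,0,0],[1,0,0,0,0,0,0],[1,0,0,0,0,0,0],[1,0,0,0,0,0,0]]
  ]
}}

```text
time_s: 3.2
tcp_pos: [0.5321, -0.1242, 0.1987]
ee_rot: [[0.001, -1.0, 0.003], [-1.0, -0.001, -0.0], [0.0, -0.003, -1.0]]
wrist_force: [3.9, 0.1, -2.9]
gripper_width: 0.289
gripper_force: 30.0
```

```bash
python3 - <<'E'
# arc offsets of knob from closed, (tool x = -Y, tool z = -Z), mm
import numpy as np
for a in np.linspace(0,1.52,16):
    f=lambda q:(-35+105*np.sin(q),115+105*np.cos(q))
    y0,z0=f(.45);y,z=f(.45-a);print(round(a,2),round(y0-y,1),round(z0-z,1))
E
```

```text
0.0 0.0 0.0
0.1 9.8 -4.1
0.2 20.0 -7.3
0.3 30.4 -9.3
0.41 41.0 -10.3
0.51 51.6 -10.3
0.61 62.2 -9.1
0.71 72.6 -6.9
0.81 82.7 -3.7
0.91 92.5 0.6
1.01 101.7 5.8
1.11 110.4 11.9
1.22 118.5 18.9
1.32 125.7 26.6
1.42 132.2 35.1
1.52 137.8 44.1
```

Request:
{"name": "servo_tool", "arguments": {
  "commands": [
    [[1,9.8,0,-4.1,0,0,0],[1,20,0,-7.3,0,0,0],[1,30.4,0,-9.3,0,0,0],[1,41,0,-10.3,0,0,0],[1,51.6,0,-10.3,0,0,0]]
  ]
}}

```text
time_s: 3.7
tcp_pos: [0.5317, -0.1745, 0.2085]
ee_rot: [[0.001, -1.0, 0.002], [-1.0, -0.001, 0.003], [-0.003, -0.002, -1.0]]
wrist_force: [5.1, 5.3, -3.1]
gripper_width: 0.296
gripper_force: 30.1
```

Request:
{"name": "servo_tool", "arguments": {
  "commands": [
    [[1,10.6,0,1.2,0,0,0],[1,21,0,3.4,0,0,0],[1,31.1,0,6.6,0,0,0],[1,40.9,0,10.9,0,0,0],[1,50.1,0,16.1,0,0,0]]
  ]
}}

```text
time_s: 4.2
tcp_pos: [0.5314, -0.2252, 0.1931]
ee_rot: [[0.001, -1.0, 0.001], [-1.0, -0.001, 0.002], [-0.002, -0.001, -1.0]]
wrist_force: [2.1, 5.4, 1.8]
gripper_width: 0.299
gripper_force: 29.8
```

Request:
{"name": "servo_tool", "arguments": {
  "commands": [
    [[1,8.7,0,6.1,0,0,0],[1,16.8,0,13.1,0,0,0],[1,24,0,20.8,0,0,0],[1,30.5,0,29.3,0,0,0],[1,36.1,0,38.3,0,0,0]]
  ]
}}

```text
time_s: 4.7
tcp_pos: [0.5311, -0.2627, 0.1542]
ee_rot: [[0.001, -1.0, 0.0], [-1.0, -0.001, -0.0], [0.0, -0.0, -1.0]]
wrist_force: [-1.8, 15.1, 29.1]
gripper_width: 0.295
gripper_force: 27.5
```

Request:
{"name": "servo_tool", "arguments": {
  "commands": [
    [[1,1,0,1.5,0,0,0],[1,1,0,1.5,0,0,0],[1,1,0,1.5,0,0,0],[1,1,0,1.5,0,0,0],[1,1,0,1.5,0,0,0]]
  ]
}}

```text
time_s: 5.2
tcp_pos: [0.5311, -0.2634, 0.1534]
ee_rot: [[0.001, -1.0, 0.001], [-1.0, -0.001, -0.001], [0.001, -0.001, -1.0]]
wrist_force: [0.4, 4.1, 6.5]
gripper_width: 0.291
gripper_force: 29.2
```

Request:
{"name": "servo_tool", "arguments": {
  "commands": [
    [[0,0,0,0,0,0,0],[0,0,0,0,0,0,0],[0,0,0,0,0,0,0],[0,0,0,0,0,0,0],[0,0,0,0,0,0,0]]
  ]
}}

```text
time_s: 5.7
tcp_pos: [0.5304, -0.2633, 0.1524]
ee_rot: [[0.001, -1.0, -0.001], [-1.0, -0.001, 0.0], [-0.0, 0.001, -1.0]]
wrist_force: [0.4, -1.0, 0.5]
gripper_width: 0.66
gripper_force: 0.0
```

Request:
{"name": "servo_tool", "arguments": {
  "commands": [
    [[0,0,0,-10,0,0,0],[0,0,0,-40,0,0,0],[0,0,0,-80,0,0,0],[0,0,0,-120,0,0,0],[0,0,0,-145,0,0,0]]
  ]
}}

```text
time_s: 6.2
tcp_pos: [0.5317, -0.2636, 0.3027]
ee_rot: [[0.001, -1.0, 0.005], [-1.0, -0.001, -0.002], [0.002, -0.005, -1.0]]
wrist_force: [1.1, -0.3, -0.7]
gripper_width: 0.99
gripper_force: 0.0
```

```bash
python3 - <<'E'
from h import *
from station import r
import pickle
go([.50,.30,.27],Rt(63),4)
for n in('scene','top','wrist'): pickle.dump(r.capture(n),open(f'{n}2.pkl','wb'))
T,S,W=[pickle.load(open(f'{n}2.pkl','rb')) for n in('top','scene','wrist')]
def c(d,x,y,w,h): return cv2.resize(d["pixels"][y:y+h,x:x+w,::-1],(400,300),interpolation=cv2.INTER_CUBIC)
cv2.imwrite('pics/m2.png',np.vstack([np.hstack([c(T,277,182,120,90),c(S,160,180,128,96)]),np.hstack([c(W,0,0,560,420),c(W,200,60,240,180)])]))
E
```

```text
([-140.9, 7.8, 7.8], [0.0004, -0.002, -0.6673])
([-115.5, -81.1, 8.1], [0.0004, -0.002, -0.6673])
([-40.5, -135.2, 8.3], [0.0004, -0.002, -0.6673])
([51.8, -131.2, 8.3], [0.0004, -0.002, -0.6673])
now 6.2 [ 0.5316561  -0.26359446  0.30267153] j [-10.7  16.5   2.2   0.1 -75.4  10.8] F [ 1.11 -0.33 -0.74] 0.9903489006994689
```

View pics/m2.png

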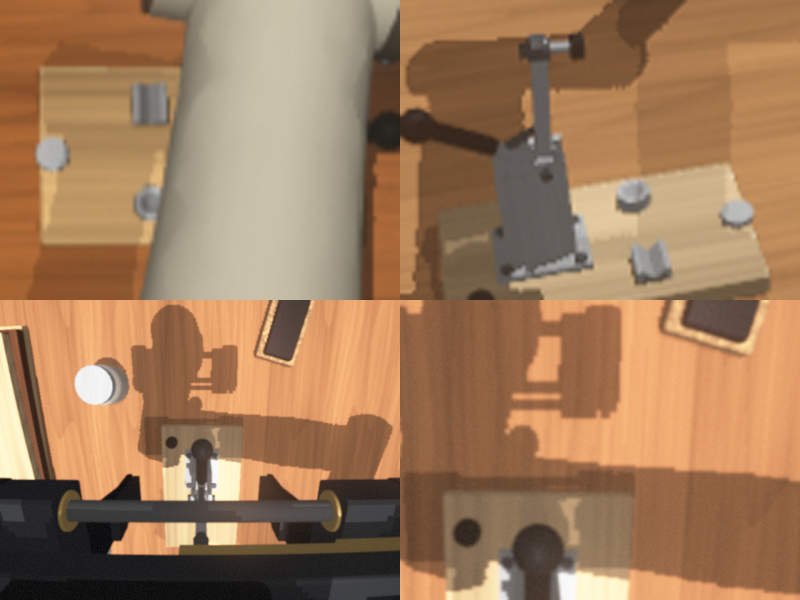

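The clamp is open: arm upright, knob down at the back. Next, over to the carrier.

Request:
{"name": "servo_tool", "arguments": {
  "commands": [
    [[0,-28,1,1,0,0,-0.133],[0,-56,3,3,0,0,-0.267],[0,-84,4.5,5,0,0,-0.4],[0,-113,6,6,0,0,-0.534],[0,-141,7.8,7.8,0,-0.002,-0.667]]
  ]
}}

```text
time_s: 6.85
tcp_pos: [0.5221, -0.1208, 0.289]
ee_rot: [[0.624, -0.782, -0.003], [-0.782, -0.624, 0.002], [-0.004, 0.001, -1.0]]
wrist_force: [0.4, 1.0, -1.3]
gripper_width: 0.999
gripper_force: 0.0
```

Request:
{"name": "servo_tool", "arguments": {
  "commands": [
    [[0,-23,-16,1.6,0,0,-0.133],[0,-46,-32,3,0,0,-0.267],[0,-69,-49,5,0,0,-0.4],[0,-92,-65,6,0,0,-0.534],[0,-115.5,-81,8,0,-0.002,-0.667]]
  ]
}}

```text
time_s: 7.35
tcp_pos: [0.5141, 0.0198, 0.2814]
ee_rot: [[0.974, -0.228, -0.005], [-0.228, -0.974, 0.002], [-0.005, -0.001, -1.0]]
wrist_force: [0.2, 0.5, 0.3]
gripper_width: 1.0
gripper_force: 0.0
```

Request:
{"name": "servo_tool", "arguments": {
  "commands": [
    [[0,-8,-27,1.6,0,0,-0.133],[0,-16,-54,3,0,0,-0.267],[0,-24,-81,5,0,0,-0.4],[0,-32,-108,6,0,0,-0.534],[0,-40.5,-135,8,0,-0.002,-0.667]]
  ]
}}

```text
time_s: 7.85
tcp_pos: [0.5063, 0.1604, 0.2738]
ee_rot: [[0.906, 0.423, -0.006], [0.423, -0.906, 0.002], [-0.005, -0.004, -1.0]]
wrist_force: [0.3, -0.3, 0.9]
gripper_width: 1.002
gripper_force: 0.0
```

Request:
{"name": "servo_tool", "arguments": {
  "commands": [
    [[0,10,-26,1.6,0,0,-0.133],[0,21,-52,3,0,0,-0.267],[0,31,-79,5,0,0,-0.4],[0,42,-105,6,0,0,-0.534],[0,52,-131,8,0,-0.002,-0.667]]
  ]
}}

```text
time_s: 8.35
tcp_pos: [0.4989, 0.3011, 0.2661]
ee_rot: [[0.45, 0.893, -0.008], [0.893, -0.45, -0.0], [-0.004, -0.007, -1.0]]
wrist_force: [0.1, 1.1, -0.2]
gripper_width: 1.001
gripper_force: 0.0
```

```bash
python3 - <<'E'
from h import *
from station import r
import pickle
go([.50,.30,.27],Rt(63),1)
W=r.capture('wrist');T=r.capture('top');pickle.dump((W,T),open('w3.pkl','wb'))
cv2.imwrite('pics/w3.png',W['pixels'][:,:,::-1])
E
```

```text
([-0.5, 1.4, -3.9], [-0.0066, 0.0037, 0.0042])
now 8.35 [0.49888189 0.30105637 0.26607151] j [ 46.9  16.9  -2.3  -0.3 -71.1 106.5] F [ 0.12  1.1  -0.22] 1.0014050827973973
```

View pics/w3.png

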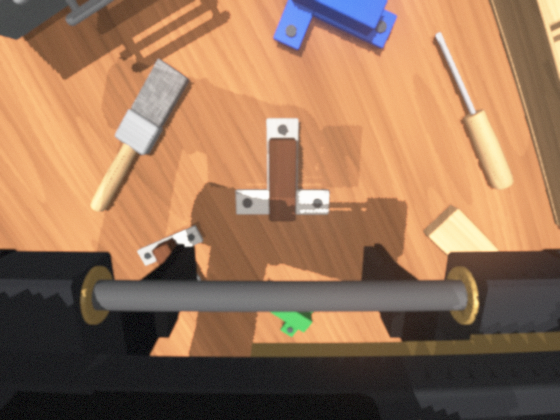

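The wrist view shows the carrier's plate screws at (283,130), (248,203) and (318,203), with the blank centred near (283,178). Next I measure the screws precisely and check heights against the top view.

```bash
python3 - <<'E'
from h import *
import pickle
W,T=pickle.load(open('w3.pkl','rb'))
def cen(c,uv,k):
    u,v=map(int,map(round,uv));g=cv2.cvtColor(c['pixels'],cv2.COLOR_RGB2GRAY).astype(float)[v-k:v+k+1,u-k:u+k+1]
    w=np.clip(np.percentile(g,60)-25-g,0,None);yy,xx=np.mgrid[-k:k+1,-k:k+1]
    return u+(w*xx).sum()/w.sum(),v+(w*yy).sum()/w.sum()
P={}
for n,uv,ut in[('g',(318,203),(196.4,231.7)),('c',(248,203),(182.2,258.7)),('f',(283,130),None)]:
    a=cen(W,uv,7);P[n]=plane(W,a,.024);print(n,a,P[n])
    if ut: b=cen(T,ut,3);print('  tri',b,tri((W,a),(T,b)))
m=(P['g']+P['c'])/2;y=P['f']-m;print('len',np.linalg.norm(P['g']-P['c']),np.linalg.norm(y),'yaw',np.degrees(np.arctan2(-y[0],y[1])),np.degrees(np.arctan2(*(P['g']-P['c'])[1::-1])),'org',m+y/np.linalg.norm(y)*.032)
# blank top: brown mask
h=cv2.cvtColor(W['pixels'][120:230,225:340],cv2.COLOR_RGB2HSV);g=W['pixels'][120:230,225:340].astype(int)
mk=((g[...,0]<130)&(g[...,0]-g[...,2]>25)).astype('uint8');n,l,s,ce=cv2.connectedComponentsWithStats(mk)
i=1+s[1:,4].argmax();print(s[i]);rect=cv2.minAreaRect(np.argwhere(l==i)[:,::-1].astype('float32'))
bx=cv2.boxPoints(rect)+[225,120];print(rect,bx.tolist());print([plane(W,q,.058).round(4).tolist() for q in bx])
E
```

```text
g (np.float64(317.0573519294515), np.float64(203.91494152229657)) [0.52559492 0.25586484 0.024     ]
  tri (np.float64(196.48019801980197), np.float64(231.86827378390012)) (array([0.52451134, 0.25501111, 0.02006297]), np.float64(0.0010368942904224754))
c (np.float64(246.93999597625992), np.float64(202.5641283573081)) [0.45103043 0.29511588 0.024     ]
  tri (np.float64(181.87280701754386), np.float64(258.7390350877193)) (array([0.44943456, 0.29449629, 0.01901761]), np.float64(0.0006235787871625095))
f (np.float64(282.39616230261845), np.float64(129.6570457725365)) [0.52733936 0.35245529 0.024     ]
len 0.08426450336933554 0.08629416018772262 yaw -26.888243808755725 -27.762493498384757 org [0.50278473 0.30403085 0.024     ]
[ 44  79  27  23 511]
((57.0, 90.0), (22.0, 26.0), 90.0) [[269.0, 199.0], [295.0, 199.0], [295.0, 221.0], [269.0, 221.0]]
[[0.4817, 0.2941, 0.058], [0.5071, 0.2814, 0.058], [0.496, 0.2587, 0.058], [0.4701, 0.2717, 0.058]]
```

```bash
python3 -c "
from h import *
go([.502,.3035,.041],Rt(62.8),1)"
```

```text
([3.3, 4.1, 224.1], [-0.0072, 0.0043, 0.0065])
now 8.45 [0.4987053  0.3025481  0.26510336] j [ 47.   17.   -2.2  -0.3 -71.1 106.3] F [ 0.05 -0.71 -0.51] 1.00253141786729
```

Request:
{"name": "servo_tool", "arguments": {
  "commands": [
    [[0,1,1,40,-0.007,0.004,0.006],[0,2,2,80,-0.007,0.004,0.006],[0,3,3,120,-0.007,0.004,0.006],[0,3,3,155,-0.007,0.004,0.006],[0,3,3.5,175,-0.007,0.004,0.006]]
  ]
}}

```text
time_s: 8.95
tcp_pos: [0.5011, 0.2991, 0.0884]
ee_rot: [[0.463, 0.886, -0.003], [0.886, -0.463, -0.003], [-0.004, -0.001, -1.0]]
wrist_force: [0.3, -0.5, -0.4]
gripper_width: 1.0
gripper_force: 0.0
```

Request:
{"name": "servo_tool", "arguments": {
  "commands": [
    [[0,0,0,15,0,0,0],[0,0,0,30,0,0,0],[0,0,0,40,0,0,0],[0,0,0,45,0,0,0],[0,0,0,45,0,0,0]]
  ]
}}

```text
time_s: 9.45
tcp_pos: [0.5029, 0.3011, 0.0466]
ee_rot: [[0.461, 0.887, 0.001], [0.887, -0.461, 0.001], [0.001, 0.001, -1.0]]
wrist_force: [-0.1, 0.5, 0.3]
gripper_width: 1.0
gripper_force: 0.0
```

```bash
python3 - <<'E'
from h import *
from station import r
import pickle
go([.502,.3035,.041],Rt(62.8),1)
W=r.capture('wrist');S=r.capture('scene')
a=W['pixels'][:,:,::-1];b=cv2.resize(S['pixels'][160:265,310:450,::-1],(560,420),interpolation=cv2.INTER_CUBIC)
cv2.imwrite('pics/w4.png',cv2.resize(np.hstack([a,b]),(800,300)))
E
```

```text
([1.7, -1.9, 5.6], [0.0009, -0.001, -0.0045])
now 9.45 [0.5029075  0.3011143  0.04661789] j [ 46.7  29.5 -17.9   0.  -42.5 105.8] F [-0.08  0.49  0.3 ] 1.0004201385252196
```

View pics/w4.png

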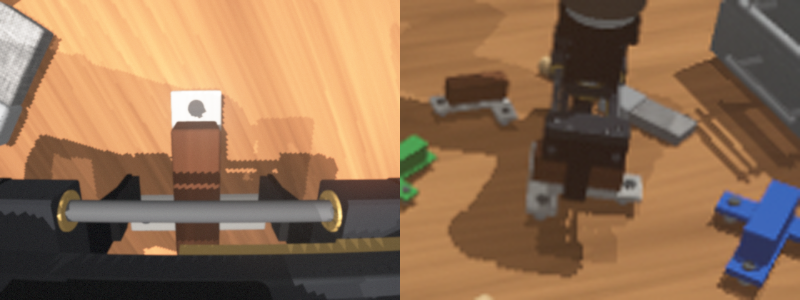

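The fingers straddle the blank squarely, with the carrier aligned in the view at about column 197 of the left panel. Down 4 mm and grip.

Request:
{"name": "servo_tool", "arguments": {
  "commands": [
    [[0,1,-1,4,0,0,-0.004],[0.3,1,-1,4,0,0,-0.004],[0.6,1,-1,4,0,0,-0.004],[1,1,-1,4,0,0,-0.004],[1,1,-1,4,0,0,-0.004]]
  ]
}}

```text
time_s: 10.05
tcp_pos: [0.5029, 0.3032, 0.0434]
ee_rot: [[0.457, 0.889, 0.003], [0.889, -0.457, 0.002], [0.003, 0.001, -1.0]]
wrist_force: [0.1, 0.1, -0.6]
gripper_width: 0.721
gripper_force: 0.0
```

Request:
{"name": "servo_tool", "arguments": {
  "commands": [
    [[1,0,0,0,0,0,0],[1,0,0,0,0,0,0],[1,0,0,0,0,0,0],[1,0,0,0,0,0,0],[1,0,0,0,0,0,0]]
  ]
}}

```text
time_s: 10.55
tcp_pos: [0.5028, 0.3031, 0.0433]
ee_rot: [[0.457, 0.889, 0.002], [0.889, -0.457, 0.002], [0.003, 0.001, -1.0]]
wrist_force: [-0.8, -0.3, -0.1]
gripper_width: 0.342
gripper_force: 30.0
```

Request:
{"name": "servo_tool", "arguments": {
  "commands": [
    [[1,0,0,-3,0,0,0],[1,0,0,-8,0,0,0],[1,0,0,-15,0,0,0],[1,0,0,-24,0,0,0],[1,0,0,-30,0,0,0]]
  ]
}}

```text
time_s: 11.05
tcp_pos: [0.503, 0.3033, 0.0744]
ee_rot: [[0.457, 0.89, 0.003], [0.89, -0.457, 0.003], [0.004, 0.002, -1.0]]
wrist_force: [-0.5, 0.6, -3.9]
gripper_width: 0.341
gripper_force: 30.0
```

```bash
python3 - <<'E'
from h import *
from station import r
import pickle
W=r.capture('wrist');pickle.dump((W,r.sense()),open('w5.pkl','wb'))
cv2.imwrite('pics/w5.png',W['pixels'][:,:,::-1])
go([.5302,-.03,.16],Rt(90),3)
E
```

```text
([-94.7, 58.8, -28.6], [0.0013, -0.0016, -0.1581])
([-102.9, 43.1, -28.5], [0.0013, -0.0016, -0.1581])
([-108.4, 26.3, -28.4], [0.0013, -0.0016, -0.1581])
now 11.1 [0.50349792 0.30371484 0.07538424] j [ 4.690e+01  2.730e+01 -1.640e+01  1.000e-01 -4.590e+01  1.059e+02] F [-0.05  0.45 -2.97] 0.34140989211298706
```

View pics/w5.png

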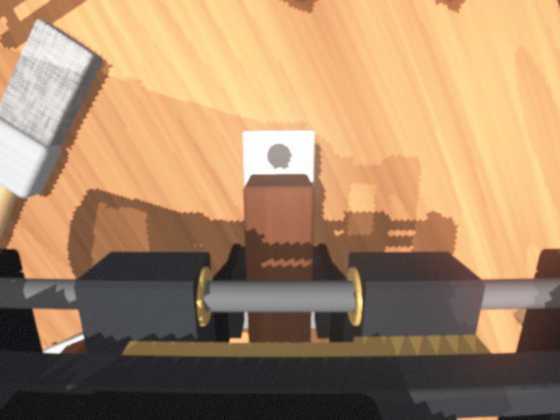

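The carrier is held level with the stem screw at (279,155) and the blank's far top edge at row 177. Next, the grasp offset and the jig pose.

```bash
python3 - <<'E'
from h import *
import pickle
W,s=pickle.load(open('w5.pkl','rb'))
R,p=np.array(s['ee_rot']),np.array(s['tcp_pos']);o=p[2]-.0433
for n,uv,z in[('screw(0,50)',(279,155.5),.024),('stem end66 L',(244,131),.024),('stem end66 R',(314,131),.024),('blank end45 L',(247,187),.058),('R',(313,187),.058)]:
    print(n,(R.T@(plane(W,uv,o+z)-p)*1000).round(1))
w1=pickle.load(open('w1.pkl','rb'));d=pickle.load(open('cap0.pkl','rb'));T=d['top']
im=w1['pixels'][50:270,205:355];cv2.imwrite('pics/m3.png',np.hstack([cv2.resize(im[:,:,::-1],(400,587),interpolation=cv2.INTER_CUBIC),cv2.resize(d['top']['pixels'][195:265,280:327,::-1],(394,587),interpolation=cv2.INTER_CUBIC)]))
E
```

```text
screw(0,50) [54.9 -0.2 19.6]
stem end66 L [ 66.9 -17.4  19.6]
stem end66 R [66.9 16.9 19.7]
blank end45 L [ 46.  -13.3 -14.5]
R [ 46.   13.7 -14.4]
```

View pics/m3.png

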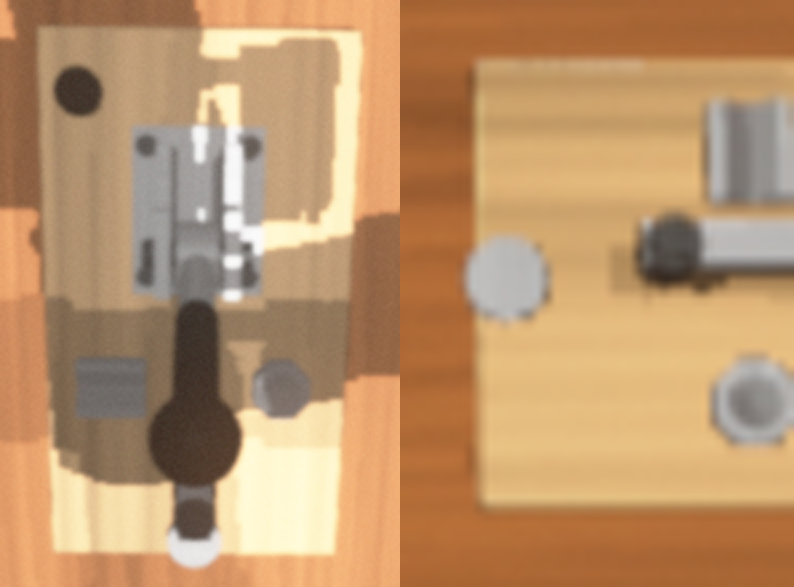

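The jig crops show the cone at (281,388), groove at (111,387) and board corners in the left panel, and the flat at (507,278) in the right. Converting these to the jig pose.

```bash
python3 - <<'E'
from h import *
import pickle
w1=pickle.load(open('w1.pkl','rb'));T=pickle.load(open('cap0.pkl','rb'))['top']
a=lambda x,y:(205+(x+.5)/2.6667-.5,50+(y+.5)/2.668-.5)
b=lambda x,y:(280+(x+.5)/8.383-.5,195+(y+.5)/8.386-.5)
np.set_printoptions(precision=4,suppress=True)
c,g=plane(w1,a(281,388),.033),plane(w1,a(111,387),.033)
print('cone',c,'groove',g,'tri cone',tri((w1,a(281,388)),(T,b(752,401))),'flat top',plane(T,b(507,278),.0269),'cone top',plane(T,b(752,401),.033))
C=[plane(w1,a(*q),.02) for q in[(38,27),(362,30),(335,554),(55,551)]];print(np.array(C),np.mean(C,0))
def fit(P,Q):
    P=np.array(P);Q=np.array(Q)[:,:2];U,_,V=np.linalg.svd((P-P.mean(0)).T@(Q-Q.mean(0)));R=(U@V).T
    t=Q.mean(0)-R@P.mean(0);print('yaw',np.degrees(np.arctan2(R[1,0],R[0,0])),'org',t,'load',R@[0,.07]+t,'res',np.abs(P@R.T+t-Q).max())
co=[(.075,-.13),(-.075,-.13),(-.075,.13),(.075,.13)]
fit(co+[(-.042,.038),(.042,.038)],C+[c,g])
tj=lambda x,y:(287+(x+.5)/4-.5,192+(y+.5)/4-.5)
D=[plane(T,tj(*q),z) for q,z in[((8,40),.02),((372,40),.02),((380,252),.02),((12,252),.02),((142,203),.033),((140,83),.033),((24,145),.027)]]
fit([(.075,.13),(.075,-.13),(-.075,-.13),(-.075,.13),(-.042,.038),(.042,.038),(0,.12)],D)
E
```

```text
cone [ 0.4909 -0.0955  0.033 ] groove [ 0.5738 -0.0956  0.033 ] tri cone (array([ 0.4915, -0.1647,  0.2898]), np.float64(0.025694541903265335)) flat top [ 0.529  -0.1478  0.0269] cone top [ 0.4865 -0.2262  0.033 ]
[[ 0.6054 -0.2614  0.02  ]
 [ 0.4572 -0.261   0.02  ]
 [ 0.4581 -0.0024  0.02  ]
 [ 0.6067 -0.0033  0.02  ]] [ 0.5319 -0.132   0.02  ]
yaw -0.25598132692141834 org [ 0.532  -0.1325] load [ 0.5323 -0.0625] res 0.001428199038361777
yaw -0.622666178964687 org [ 0.5296 -0.1344] load [ 0.5303 -0.0644] res 0.002282995829976029
```

```bash
python3 -c "
from h import *
go([.532,-.064,.13],Rt(89.7),3)"
```

```text
([-104.6, 64.5, -18.6], [0.0013, -0.0016, -0.1563])
([-113.4, 47.4, -18.5], [0.0013, -0.0016, -0.1563])
([-119.4, 29.1, -18.4], [0.0013, -0.0016, -0.1563])
now 11.1 [0.50349792 0.30371484 0.07538424] j [ 4.690e+01  2.730e+01 -1.640e+01  1.000e-01 -4.590e+01  1.059e+02] F [-0.05  0.45 -2.97] 0.34140989211298706
```

Request:
{"name": "servo_tool", "arguments": {
  "commands": [
    [[1,-6,4,-12,0,0,0],[1,-25,16,-26,0,0,-0.02],[1,-51,32,-40,0,0,-0.05],[1,-78,48,-50,0,-0.001,-0.1],[1,-104.6,64.5,-55,0.001,-0.002,-0.156]]
  ]
}}

```text
time_s: 11.6
tcp_pos: [0.5123, 0.1791, 0.1298]
ee_rot: [[0.311, 0.951, 0.002], [0.951, -0.311, 0.001], [0.002, 0.002, -1.0]]
wrist_force: [1.3, 0.2, -4.8]
gripper_width: 0.339
gripper_force: 30.0
```

Request:
{"name": "servo_tool", "arguments": {
  "commands": [
    [[1,-23,9.5,0,0,0,-0.03],[1,-45,19,0,0,0,-0.06],[1,-68,28.5,0,0,0,-0.09],[1,-91,38,0,0,-0.001,-0.125],[1,-113.4,47.4,0,0.001,-0.002,-0.156]]
  ]
}}

```text
time_s: 12.1
tcp_pos: [0.5212, 0.0563, 0.1287]
ee_rot: [[0.161, 0.987, -0.001], [0.987, -0.161, -0.001], [-0.001, -0.0, -1.0]]
wrist_force: [0.8, 0.2, -4.7]
gripper_width: 0.345
gripper_force: 30.0
```

Request:
{"name": "servo_tool", "arguments": {
  "commands": [
    [[1,-24,6,0,0,0,-0.03],[1,-48,12,0,0,0,-0.06],[1,-75,18,0,0,0,-0.09],[1,-100,24,0,0,-0.001,-0.125],[1,-110,27,0,0.001,-0.002,-0.156]]
  ]
}}

```text
time_s: 12.6
tcp_pos: [0.5298, -0.0574, 0.1288]
ee_rot: [[0.008, 1.0, -0.002], [1.0, -0.008, -0.004], [-0.004, -0.002, -1.0]]
wrist_force: [-0.0, 0.2, -3.6]
gripper_width: 0.339
gripper_force: 30.0
```

Request:
{"name": "servo_tool", "arguments": {
  "commands": [
    [[1,-3,0,0,0,0,0],[1,-6,0,0,0,0,0],[1,-8,0,0,0,0,0],[1,-9,1,0,0,0,0],[1,-9,2,0,0,0,0]]
  ]
}}

```text
time_s: 13.1
tcp_pos: [0.5325, -0.0637, 0.1283]
ee_rot: [[0.006, 1.0, -0.002], [1.0, -0.006, -0.003], [-0.003, -0.002, -1.0]]
wrist_force: [0.9, 0.4, -3.8]
gripper_width: 0.343
gripper_force: 30.0
```

```bash
python3 -c "
from h import *
go([.532,-.064,.08],Rt(89.7),1)"
```

```text
([-0.2, -0.4, 48.3], [-0.0018, 0.0033, -0.0008])
now 13.1 [ 0.53251913 -0.06366874  0.12828601] j [ 10.6  19.4 -20.4   0.2 -50.3 168.9] F [ 0.89  0.4  -3.78] 0.34260904318981883
```

Request:
{"name": "servo_tool", "arguments": {
  "commands": [
    [[1,0,0,12,-0.002,0.003,0],[1,0,0,24,-0.002,0.003,0],[1,0,0,34,-0.002,0.003,0],[1,0,0,42,-0.002,0.003,0],[1,0,0,47,-0.002,0.003,0]]
  ]
}}

```text
time_s: 13.6
tcp_pos: [0.532, -0.0642, 0.0801]
ee_rot: [[0.006, 1.0, -0.001], [1.0, -0.006, -0.001], [-0.001, -0.001, -1.0]]
wrist_force: [0.0, -0.7, -4.5]
gripper_width: 0.34
gripper_force: 30.0
```

Request:
{"name": "servo_tool", "arguments": {
  "commands": [
    [[1,0,0,1,0,0,0],[1,0,0,2,0,0,0],[1,0,0,3,0,0,0],[1,0,0,4,0,0,0],[1,0,0,4,0,0,0]]
  ]
}}

```text
time_s: 14.1
tcp_pos: [0.5324, -0.0642, 0.0774]
ee_rot: [[0.007, 1.0, 0.0], [1.0, -0.007, -0.0], [-0.0, 0.0, -1.0]]
wrist_force: [0.2, -0.1, -4.5]
gripper_width: 0.341
gripper_force: 30.0
```

```bash
python3 -c "
from h import *
go([.532,-.064,.0702],Rt(89.7),1)
from station import r
print(r.sense()['moment'])"
```

```text
([0.2, -0.4, 7.2], [0.0004, 0.0003, -0.0013])
now 14.1 [ 0.53239471 -0.06422445  0.07735718] j [ 10.5  23.2 -23.5   0.  -43.3 169.1] F [ 0.21 -0.12 -4.55] 0.3412386864768092
[-0.11658809  0.03246857  0.00909431]
```

Request:
{"name": "servo_tool", "arguments": {
  "commands": [
    [[1,0,0,1,0,0,0],[1,0,0,2,0,0,0],[1,0,0,3,0,0,0],[1,0,0,3,0,0,0],[1,0,0,3,0,0,0]]
  ]
}}

```text
time_s: 14.6
tcp_pos: [0.5324, -0.0642, 0.0742]
ee_rot: [[0.007, 1.0, 0.0], [1.0, -0.007, -0.0], [-0.0, 0.0, -1.0]]
wrist_force: [0.4, 0.5, -4.9]
gripper_width: 0.339
gripper_force: 30.0
```

Request:
{"name": "servo_tool", "arguments": {
  "commands": [
    [[1,0,0,1,0,0,0],[1,0,0,2,0,0,0],[1,0,0,2,0,0,0],[1,0,0,2,0,0,0],[1,0,0,2,0,0,0]]
  ]
}}

```text
time_s: 15.1
tcp_pos: [0.5324, -0.0642, 0.0722]
ee_rot: [[0.007, 1.0, 0.0], [1.0, -0.007, -0.0], [-0.0, 0.0, -1.0]]
wrist_force: [-0.1, -0.5, -4.7]
gripper_width: 0.343
gripper_force: 30.0
```

No contact yet; 2 mm to the expected seat. Continuing slowly.

Request:
{"name": "servo_tool", "arguments": {
  "commands": [
    [[1,0,0,0.5,0,0,0],[1,0,0,1,0,0,0],[1,0,0,1,0,0,0],[1,0,0,1,0,0,0],[1,0,0,1,0,0,0]]
  ]
}}

```text
time_s: 15.6
tcp_pos: [0.5323, -0.0642, 0.0712]
ee_rot: [[0.007, 1.0, 0.0], [1.0, -0.007, -0.0], [-0.0, 0.0, -1.0]]
wrist_force: [-0.2, -0.4, -3.9]
gripper_width: 0.34
gripper_force: 30.0
```

Request:
{"name": "servo_tool", "arguments": {
  "commands": [
    [[1,0,0,0.5,0,0,0],[1,0,0,1,0,0,0],[1,0,0,1,0,0,0],[1,0,0,1,0,0,0],[1,0,0,1,0,0,0]]
  ]
}}

```text
time_s: 16.1
tcp_pos: [0.5325, -0.0641, 0.0704]
ee_rot: [[0.007, 1.0, 0.001], [1.0, -0.007, -0.0], [-0.0, 0.001, -1.0]]
wrist_force: [-0.5, 1.2, -1.4]
gripper_width: 0.344
gripper_force: 30.0
```

Request:
{"name": "servo_tool", "arguments": {
  "commands": [
    [[1,0,0,0.5,0,0,0],[1,0,0,1,0,0,0],[1,0,0,1,0,0,0],[1,0,0,1,0,0,0],[1,0,0,1,0,0,0]]
  ]
}}

```text
time_s: 16.6
tcp_pos: [0.5326, -0.0641, 0.0702]
ee_rot: [[0.006, 1.0, 0.001], [1.0, -0.006, -0.0], [-0.0, 0.001, -1.0]]
wrist_force: [-1.3, 3.7, 4.9]
gripper_width: 0.339
gripper_force: 30.0
```

```bash
python3 -c "
from station import r
s=r.sense();print(s['tcp_pos'],s['wrist_force'],s['moment'])"
```

```text
[ 0.53262644 -0.06405667  0.07021658] [-1.31006471  3.70914176  4.85901361] [ 0.70836215  0.8633332  -0.0590676 ]
```

Contact is at the full seating depth (TCP z 0.0702 as expected). Releasing.

Request:
{"name": "servo_tool", "arguments": {
  "commands": [
    [[0.5,0,0,0,0,0,0],[0.3,0,0,0,0,0,0],[0.2,0,0,0,0,0,0],[0.2,0,0,0,0,0,0],[0.2,0,0,0,0,0,0]]
  ]
}}

```text
time_s: 17.1
tcp_pos: [0.5324, -0.0643, 0.0691]
ee_rot: [[0.007, 1.0, 0.0], [1.0, -0.007, -0.0], [-0.0, 0.0, -1.0]]
wrist_force: [0.4, 0.2, -0.7]
gripper_width: 0.709
gripper_force: 0.0
```

Request:
{"name": "servo_tool", "arguments": {
  "commands": [
    [[0,0,0,-5,0,0,0],[0,0,0,-20,0,0,0],[0,0,0,-40,0,0,0],[0,0,0,-60,0,0,0],[0,0,0,-80,0,0,0]]
  ]
}}

```text
time_s: 17.6
tcp_pos: [0.5323, -0.0642, 0.1503]
ee_rot: [[0.007, 1.0, 0.0], [1.0, -0.007, -0.0], [-0.0, 0.0, -1.0]]
wrist_force: [0.9, -0.5, -0.6]
gripper_width: 0.995
gripper_force: 0.0
```

Request:
{"name": "servo_tool", "arguments": {
  "commands": [
    [[0,20,0,-40,0,0,0],[0,45,0,-80,0,0,0],[0,70,0,-115,0,0,0],[0,85,0,-145,0,0,0],[0,90,0,-155,0,0,0]]
  ]
}}

```text
time_s: 18.1
tcp_pos: [0.5342, 0.0272, 0.3084]
ee_rot: [[0.005, 1.0, 0.007], [1.0, -0.005, 0.001], [0.001, 0.007, -1.0]]
wrist_force: [0.5, -0.6, 0.3]
gripper_width: 1.0
gripper_force: 0.0
```

```bash
python3 - <<'E'
from h import *
from station import r
import pickle
W,S,T=[r.capture(n) for n in('wrist','scene','top')];pickle.dump((W,S,T),open('p6.pkl','wb'))
def c(d,x,y,w,h): return cv2.resize(d["pixels"][y:y+h,x:x+w,::-1],(400,300),interpolation=cv2.INTER_CUBIC)
cv2.imwrite('pics/m6.png',np.vstack([np.hstack([c(T,277,182,100,75),c(S,190,205,100,75)]),np.hstack([c(W,0,0,560,420),c(W,200,100,200,150)])]))
go([.532,-.15,.32],Rt(270),1)
E
```

```text
([-175.9, 0.6, -16.2], [-0.0002, 0.0004, 3.1352])
now 18.25 [0.53250633 0.02591054 0.30384941] j [ 20.2  10.5  -5.5  -0.  -74.  159.4] F [-0.43  0.08 -1.24] 1.000421496420473
```

View pics/m6.png

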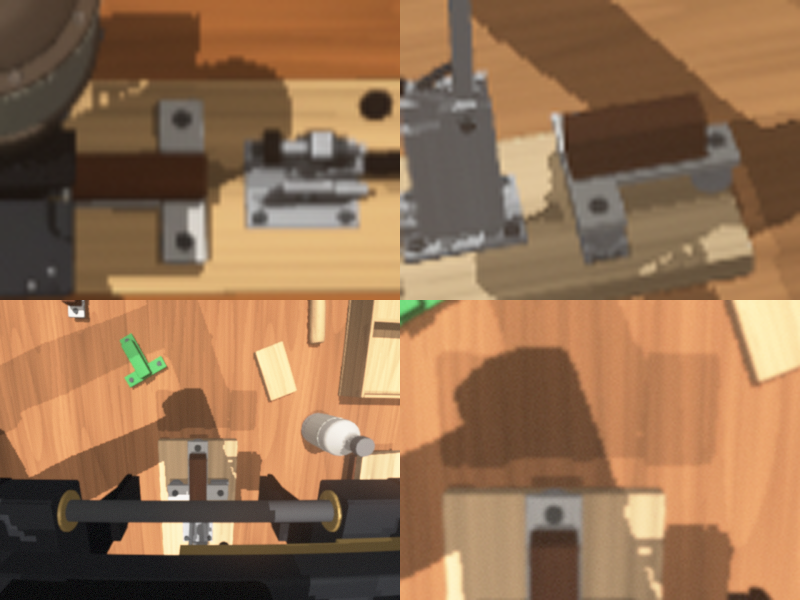

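Carrier sits square on the seats: level, crossbar over cone and groove, stem foot on the flat. Now turn back and return to the knob.

```bash
python3 -c "
from h import *
go([.532,-.2634,.305],Rt(270),5)"
```

```text
([-57.9, 0.3, -0.2], [-0.0, 0.0001, 0.627])
([-46.7, 34.2, -0.2], [-0.0, 0.0001, 0.627])
([-17.8, 55.1, -0.2], [-0.0, 0.0001, 0.627])
([17.9, 55.0, -0.2], [-0.0, 0.0001, 0.627])
([46.8, 34.0, -0.2], [-0.0, 0.0001, 0.627])
now 18.25 [0.53250633 0.02591054 0.30384941] j [ 20.2  10.5  -5.5  -0.  -74.  159.4] F [-0.43  0.08 -1.24] 1.000421496420473
```

Request:
{"name": "servo_tool", "arguments": {
  "commands": [
    [[0,-11.5,0,0,0,0,0.125],[0,-23,0,0,0,0,0.25],[0,-35,0,0,0,0,0.376],[0,-46,0,0,0,0,0.5],[0,-58,0,0,0,0,0.627]]
  ]
}}

```text
time_s: 18.75
tcp_pos: [0.5314, -0.0335, 0.3016]
ee_rot: [[0.597, 0.802, -0.005], [0.802, -0.597, -0.001], [-0.004, -0.003, -1.0]]
wrist_force: [0.8, 0.9, 0.1]
gripper_width: 1.001
gripper_force: 0.0
```

Request:
{"name": "servo_tool", "arguments": {
  "commands": [
    [[0,-9,7,0,0,0,0.125],[0,-19,14,0,0,0,0.25],[0,-28,20,0,0,0,0.376],[0,-37,27,0,0,0,0.5],[0,-46.7,34.2,0,0,0,0.627]]
  ]
}}

```text
time_s: 19.25
tcp_pos: [0.5312, -0.0913, 0.3016]
ee_rot: [[0.954, 0.299, -0.005], [0.299, -0.954, -0.0], [-0.005, -0.001, -1.0]]
wrist_force: [0.1, 0.3, 0.5]
gripper_width: 0.999
gripper_force: 0.0
```

Request:
{"name": "servo_tool", "arguments": {
  "commands": [
    [[0,-4,11,0,0,0,0.125],[0,-7,22,0,0,0,0.25],[0,-11,33,0,0,0,0.376],[0,-14,44,0,0,0,0.5],[0,-17.8,55,0,0,0,0.627]]
  ]
}}

```text
time_s: 19.75
tcp_pos: [0.531, -0.149, 0.3015]
ee_rot: [[0.948, -0.318, -0.005], [-0.318, -0.948, 0.0], [-0.005, 0.001, -1.0]]
wrist_force: [-0.0, 1.0, -0.3]
gripper_width: 1.0
gripper_force: 0.0
```

Request:
{"name": "servo_tool", "arguments": {
  "commands": [
    [[0,4,11,0,0,0,0.125],[0,7,22,0,0,0,0.25],[0,11,33,0,0,0,0.376],[0,14,44,0,0,0,0.5],[0,17.8,55,0,0,0,0.627]]
  ]
}}

```text
time_s: 20.25
tcp_pos: [0.5307, -0.2067, 0.3016]
ee_rot: [[0.581, -0.814, -0.005], [-0.814, -0.581, 0.001], [-0.003, 0.004, -1.0]]
wrist_force: [0.4, -0.5, -0.1]
gripper_width: 1.0
gripper_force: 0.0
```

Request:
{"name": "servo_tool", "arguments": {
  "commands": [
    [[0,9,7,0,0,0,0.125],[0,19,14,0,0,0,0.25],[0,28,20,0,0,0,0.376],[0,37,27,0,0,0,0.5],[0,46.7,34.2,0,0,0,0.627]]
  ]
}}

```text
time_s: 20.75
tcp_pos: [0.5304, -0.2645, 0.3015]
ee_rot: [[-0.007, -1.0, -0.005], [-1.0, 0.007, 0.001], [-0.001, 0.005, -1.0]]
wrist_force: [-0.1, 0.3, -0.2]
gripper_width: 1.003
gripper_force: 0.0
```

```bash
python3 - <<'E'
from h import *
from station import r
W,S=r.capture('wrist'),r.capture('scene')
# black knob blob in wrist and scene near prediction of the open knob point
X=[.532-.0005,-.1325-.126,.167]
def blob(c):
    u,v=proj(c,[X])[0];k=30;u0,v0=int(u)-k,int(v)-k
    g=c['pixels'][max(v0,0):v0+2*k,u0:u0+2*k].max(2);m=(g<55).astype('uint8')
    m=cv2.morphologyEx(m,cv2.MORPH_OPEN,np.ones((5,5)));D=cv2.distanceTransform(m,cv2.DIST_L2,5);i=np.unravel_index(D.argmax(),D.shape)
    print('pred',(u,v),'found',(u0+i[1],max(v0,0)+i[0]),D.max());return (u0+i[1],max(v0,0)+i[0])
a=blob(W);b=blob(S)
print(tri((W,a),(S,b)),plane(W,a,.167))
go([.532,-.2600,.159],Rt(270),1)
E
```

```text
pred (np.float64(277.31400781177797), np.float64(209.41579254418704)) found (np.int64(247), np.int64(179)) 0.0
pred (np.float64(164.60123026134372), np.float64(218.9895786707437)) found (np.int64(134), np.int64(188)) 0.0
(array([ 0.54759488, -0.30614175,  0.27324752]), np.float64(0.0008506514884273859)) [ 0.55723912 -0.28570488  0.167     ]
([-4.8, -2.2, 142.5], [0.0047, 0.0009, -0.0027])
now 20.85 [ 0.53041485 -0.26494425  0.3015271 ] j [-10.9  16.8   2.5  -0.  -76.   10.8] F [-0.23  0.82  0.  ] 1.0006375636401919
```

Request:
{"name": "servo_tool", "arguments": {
  "commands": [
    [[0,-2,-2,35,0.005,0.001,-0.003],[0,-4,-2,70,0.005,0.001,-0.003],[0,-5,-2,105,0.005,0.001,-0.003],[0,-5,-2,132,0.005,0.001,-0.003],[0,-5,-2,144,0.005,0.001,-0.003]]
  ]
}}

```text
time_s: 21.35
tcp_pos: [0.5311, -0.2578, 0.156]
ee_rot: [[0.005, -1.0, -0.003], [-1.0, -0.005, 0.001], [-0.001, 0.003, -1.0]]
wrist_force: [-0.1, 0.4, -0.2]
gripper_width: 1.002
gripper_force: 0.0
```

Request:
{"name": "servo_tool", "arguments": {
  "commands": [
    [[0.5,0,0,0,0,0,0],[1,0,0,0,0,0,0],[1,0,0,0,0,0,0],[1,0,0,0,0,0,0],[1,0,0,0,0,0,0]]
  ]
}}

```text
time_s: 21.85
tcp_pos: [0.5342, -0.2587, 0.1613]
ee_rot: [[0.003, -1.0, 0.007], [-1.0, -0.003, -0.002], [0.002, -0.007, -1.0]]
wrist_force: [-1.1, -0.2, -0.7]
gripper_width: 0.631
gripper_force: 0.0
```

Request:
{"name": "servo_tool", "arguments": {
  "commands": [
    [[1,0,0,0,0,0,0],[1,0,0,0,0,0,0],[1,0,0,0,0,0,0],[1,0,0,0,0,0,0],[1,0,0,0,0,0,0]]
  ]
}}

```text
time_s: 22.35
tcp_pos: [0.5312, -0.2586, 0.1602]
ee_rot: [[0.003, -1.0, -0.001], [-1.0, -0.003, -0.001], [0.001, 0.001, -1.0]]
wrist_force: [-4.3, 1.0, 3.8]
gripper_width: 0.306
gripper_force: 30.0
```

Request:
{"name": "servo_tool", "arguments": {
  "commands": [
    [[1,-4.5,0,-7.2,0,0,0],[1,-11,0,-15.7,0,0,0],[1,-18.2,0,-23.4,0,0,0],[1,-26.3,0,-30.4,0,0,0],[1,-35,0,-36.5,0,0,0]]
  ]
}}

```text
time_s: 22.85
tcp_pos: [0.5314, -0.2242, 0.1958]
ee_rot: [[0.002, -1.0, -0.0], [-1.0, -0.002, -0.002], [0.002, 0.0, -1.0]]
wrist_force: [-2.3, -3.2, -2.7]
gripper_width: 0.302
gripper_force: 30.0
```

Request:
{"name": "servo_tool", "arguments": {
  "commands": [
    [[1,-9.2,0,-5.2,0,0,0],[1,-19,0,-9.5,0,0,0],[1,-29.1,0,-12.7,0,0,0],[1,-39.5,0,-14.9,0,0,0],[1,-50.1,0,-16.1,0,0,0]]
  ]
}}

```text
time_s: 23.35
tcp_pos: [0.5318, -0.1744, 0.2129]
ee_rot: [[0.003, -1.0, 0.002], [-1.0, -0.003, -0.004], [0.004, -0.002, -1.0]]
wrist_force: [-1.9, -5.1, -0.0]
gripper_width: 0.3
gripper_force: 30.0
```

Request:
{"name": "servo_tool", "arguments": {
  "commands": [
    [[1,-7,0,0,0,0,0],[1,-14,0,0.3,0,0,0],[1,-21.2,0,1,0,0,0],[1,-27,0,2.1,0,0,0],[1,-31.6,0,3,0,0,0]]
  ]
}}

```text
time_s: 23.85
tcp_pos: [0.532, -0.1427, 0.2109]
ee_rot: [[0.003, -1.0, 0.003], [-1.0, -0.003, -0.004], [0.004, -0.003, -1.0]]
wrist_force: [-4.5, -3.6, 5.8]
gripper_width: 0.301
gripper_force: 30.1
```

Request:
{"name": "servo_tool", "arguments": {
  "commands": [
    [[1,-5,0,1.5,0,0,0],[1,-10.2,0,3.2,0,0,0],[1,-14,0,4.7,0,0,0],[1,-17,0,6,0,0,0],[1,-20,0,7.3,0,0,0]]
  ]
}}

```text
time_s: 24.35
tcp_pos: [0.5322, -0.1224, 0.2042]
ee_rot: [[0.004, -1.0, 0.004], [-1.0, -0.004, -0.003], [0.003, -0.004, -1.0]]
wrist_force: [-6.4, 0.2, 9.4]
gripper_width: 0.301
gripper_force: 30.1
```

Request:
{"name": "servo_tool", "arguments": {
  "commands": [
    [[1,-1,0,0.5,0,0,0],[1,-2,0,1,0,0,0],[1,-2,0,1,0,0,0],[1,-2,0,1,0,0,0],[1,-2,0,1,0,0,0]]
  ]
}}

```text
time_s: 24.85
tcp_pos: [0.5322, -0.1202, 0.2032]
ee_rot: [[0.004, -1.0, 0.004], [-1.0, -0.004, -0.002], [0.002, -0.004, -1.0]]
wrist_force: [-5.7, 0.2, 8.6]
gripper_width: 0.305
gripper_force: 30.1
```

Request:
{"name": "servo_tool", "arguments": {
  "commands": [
    [[1,-1,0,0.5,0,0,0],[1,-2,0,1,0,0,0],[1,-2,0,1,0,0,0],[1,-2,0,1,0,0,0],[1,-2,0,1,0,0,0]]
  ]
}}

```text
time_s: 25.35
tcp_pos: [0.5322, -0.1185, 0.2024]
ee_rot: [[0.004, -1.0, 0.004], [-1.0, -0.004, -0.003], [0.003, -0.004, -1.0]]
wrist_force: [-5.4, -1.0, 9.6]
gripper_width: 0.305
gripper_force: 30.1
```

Request:
{"name": "servo_tool", "arguments": {
  "commands": [
    [[1,-1,0,0.5,0,0,0],[1,-2,0,1,0,0,0],[1,-2,0,1,0,0,0],[1,-2,0,1,0,0,0],[1,-2,0,1,0,0,0]]
  ]
}}

```text
time_s: 25.85
tcp_pos: [0.5322, -0.1173, 0.2019]
ee_rot: [[0.004, -1.0, 0.004], [-1.0, -0.004, -0.004], [0.004, -0.004, -1.0]]
wrist_force: [-7.3, -3.3, 10.8]
gripper_width: 0.303
gripper_force: 30.1
```

Request:
{"name": "servo_tool", "arguments": {
  "commands": [
    [[1,-1,0,0.5,0,0,0],[1,-2,0,1,0,0,0],[1,-2,0,1,0,0,0],[1,-2,0,1,0,0,0],[1,-2,0,1,0,0,0]]
  ]
}}

```text
time_s: 26.35
tcp_pos: [0.5323, -0.1172, 0.2018]
ee_rot: [[0.004, -1.0, 0.004], [-1.0, -0.004, -0.008], [0.008, -0.004, -1.0]]
wrist_force: [-7.3, -10.3, 12.9]
gripper_width: 0.303
gripper_force: 30.1
```

Request:
{"name": "servo_tool", "arguments": {
  "commands": [
    [[1,-1,0,0.5,0,0,0],[1,-2,0,1,0,0,0],[1,-2,0,1,0,0,0],[1,-2,0,1,0,0,0],[1,-2,0,1,0,0,0]]
  ]
}}

```text
time_s: 26.85
tcp_pos: [0.5323, -0.1169, 0.2017]
ee_rot: [[0.004, -1.0, 0.004], [-1.0, -0.004, -0.011], [0.011, -0.004, -1.0]]
wrist_force: [-7.3, -14.7, 14.1]
gripper_width: 0.302
gripper_force: 30.1
```

The knob has stopped moving and the force is climbing, so it is on its stop. Releasing and backing off upward.

Request:
{"name": "servo_tool", "arguments": {
  "commands": [
    [[0.6,0,0,0,0,0,0],[0.3,0,0,0,0,0,0],[0,0,0,0,0,0,0],[0,0,0,0,0,0,0],[0,0,0,0,0,0,0]]
  ]
}}

```text
time_s: 27.35
tcp_pos: [0.5333, -0.1113, 0.197]
ee_rot: [[0.004, -1.0, 0.005], [-1.0, -0.004, -0.001], [0.001, -0.005, -1.0]]
wrist_force: [0.2, 0.0, 0.8]
gripper_width: 0.67
gripper_force: 0.0
```

Request:
{"name": "servo_tool", "arguments": {
  "commands": [
    [[0,0,0,0,0,0,0],[0,0,0,-5,0,0,0],[0,0,0,-25,0,0,0],[0,0,0,-60,0,0,0],[0,0,0,-90,0,0,0]]
  ]
}}

```text
time_s: 27.85
tcp_pos: [0.5328, -0.1117, 0.2891]
ee_rot: [[0.003, -1.0, 0.006], [-1.0, -0.003, -0.002], [0.002, -0.006, -1.0]]
wrist_force: [0.1, 0.5, -0.2]
gripper_width: 0.991
gripper_force: 0.0
```

```bash
python3 - <<'E'
from h import *
from station import r
import pickle
s=r.sense();print(s['tcp_pos'],s['wrist_force'])
W=r.capture('wrist');S=r.capture('scene')
p=proj(W,[[.532,-.1215,.210]])[0];q=proj(S,[[.532,-.1215,.210]])[0];print(p,q)
for c,(u,v),k in((W,p,35),(S,q,14)):
    u,v=int(u),int(v);g=c['pixels'][v-k:v+k,u-k:u+k].max(2).astype(int);print(g.min(),np.percentile(g,[10,30,50]))
    m=(g<g.min()+30).astype('uint8');D=cv2.distanceTransform(cv2.copyMakeBorder(m,1,1,1,1,cv2.BORDER_CONSTANT,value=0),cv2.DIST_L2,5)
    i=np.unravel_index(D.argmax(),D.shape);print((u-k+i[1]-1,v-k+i[0]-1),D.max())
# carrier stem screw visible in the scene view: compare with its seated prediction
old=pickle.load(open('p6.pkl','rb'))[1]
d=cv2.absdiff(S['pixels'],old['pixels'])[220:262,235:285].max(2);print('scene change near carrier',d.mean(),(d>40).sum())
E
```

```text
[ 0.53281977 -0.11174646  0.28908397] [ 0.10974876  0.50657136 -0.20011386]
[281.20133009 209.42340583] [220.66152867 195.27971497]
55 [ 66.  84. 132.]
(np.int64(280), np.int64(206)) 16.378298
49 [ 51. 112. 116.]
(np.int64(220), np.int64(196)) 5.1969
scene change near carrier 29.376666666666665 654
```

```bash
python3 - <<'E'
from h import *
from station import r
import pickle
S,T=r.capture('scene'),r.capture('top');_,S0,T0=pickle.load(open('p6.pkl','rb'))
for n,a,b,bx in(('scene groove-end',S0,S,(231,248,18,18)),('scene stem screw',S0,S,(260,232,16,16)),('top groove screw',T0,T,(316,206,14,12)),('top cone screw',T0,T,(316,234,14,14))):
    x,y,w,h=bx;G=lambda c:cv2.Canny(c['pixels'],60,150).astype('float32') if 0 else cv2.cvtColor(c['pixels'],cv2.COLOR_RGB2GRAY)
    m=cv2.matchTemplate(G(b)[y-6:y+h+6,x-6:x+w+6],G(a)[y:y+h,x:x+w],cv2.TM_CCOEFF_NORMED);i=np.unravel_index(m.argmax(),m.shape);print(n,m.max().round(2),'shift',i[1]-6,i[0]-6)
E
```

```text
scene groove-end 0.78 shift 0 0
scene stem screw 0.82 shift 0 0
top groove screw -0.14 shift 6 6
top cone screw 0.12 shift -2 0
```

The carrier hasn't moved in the scene view, the knob is at its closed point and the robot is clear. (The arm hides it from the top camera.) Handing in.

```bash
python3 -c "
from station import r
print(r.finish_job())"
```

```text
the job is handed in; nothing more can be done
None
```

I found the clamp closed and opened it, set the carrier down free on its three seats, then swung the handle back to its stop over the blank and handed the job in at about 28 s; I got no verdict back, and I checked the pad only through the handle being on its stop, not by measuring its force.

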